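# Snap the cover onto the junction box

## Robot

A 7-joint arm with a two-finger parallel gripper is mounted at the origin on a cart in front of the work surface, level with it; the furniture and walls round the work are solid. World frame = base frame: x ahead of the robot, y to its left, z up, the work surface at z = 0. Lengths are in m, angles in rad, forces in N, time in s.
With the tool pointing down it reaches from about 0.375 to 0.925 m from the base axis. Payload 3.1 kg.
Tool frame: the origin (TCP) lies on the centre line of the jaws, within the pads' length; the fingertips stand 25 mm ahead of it and the grasp point (between the pads) lies 6 mm ahead of it; z points along the fingers, y is the direction in which the jaws open and shut (so a half turn about z gives the same grasp; the last joint's range is limited). The gripper opens to 85 mm and grips with 20 to 120 N. Pads are 22 mm wide; open, the fingers measure 114 mm over their backs; the gripper's body (76 mm by 85 mm) begins 54 mm behind the grasp point. The pads swing forward as they close: fully open they stand 13 mm farther back than shut.
Start: joints at [-1.439, 0.383, 0.044, 1.598, -0.018, 1.161, -0.05], TCP at [0.148, 0.633, 0.256] pointing down, gripper open.
Joint ranges: [-2.61, 2.61], [-0.41, 2.15], [-1.48, 1.57], [0, 2.5], [-1.57, 4.71], [0.05, 1.97], [-2.85, 2.85]. Speed limits (rad/s): [2.79, 2.79, 3.14, 3.14, 3.14, 3.14, 3.14].

## Interface

Orientations are given as a unit quaternion [x, y, z, w].
In Python, from rig import robot gives the robot as it stands. The module is installed in compiled form; this text tells all that it offers.
- The arm moves only by the tool servo_tool, never from a script. Its argument "plan" is a list that holds one entry, the list of rows, each a list of 7 numbers: the shift along the tool's x, y, z in units of 0.8 m (1.0 is 0.8 m), then the turn, a rotation vector about the tool's x, y, z in units of pi/2 rad (1.0 is pi/2 rad), then the closure, from -1 (fully open) to 1 (shut), so that 0 is half open. In form: [[[x, y, z, wx, wy, wz, fingers], ...]]. A call has 1 to 10 rows; each row is the pose to reach, as a shift and turn from the pose commanded when the call began, along the tool's axes at that moment; what a row does not reach only later rows make up. A row lasts 1/8 s, in which the tool goes at most 62.5 mm and 10.7 degrees, less where a joint would pass 70% of its speed; a pose out of reach is approached as far as the arm can. A call with a number of a shift or a turn outside -1 to 1 is refused whole. A call with a gripper value outside its range is refused whole. The fingers move at their own pace and stop on an object; "force" is the grip in N (left out, the last holds). Time passes only in rows, so rows that repeat a pose let the fingers close. It gives the time, the measured TCP pose, the force and the opening at its end, in the units of the state.
- robot.observe(): the state, without advancing time (a new reading comes with each control period).
- robot.capture(name): name is "scene" or "top"; returns a dict with "img" (420x560x3 uint8, red, green, blue), "intrinsics" (3x3 intrinsics, pixels), "xyz" and "attitude" of the camera in the world. Camera axes: x right, y down, z forward; pixel columns grow to the right and rows downward; lengths in m; the calibration is good to about 2 mm. A picture is of the moment at which its call begins. There is no depth.
- robot.finish_job(): hands the job in, once; it reports no verdict.
The state is a dict: "time_s": time; "joint_pos": joint angles; "dq": joint speeds; "joint_torque": joint torques, N m; "position": TCP position; "tcp_rot": TCP orientation; "contact_force": force on the tool from outside, world axes, zero at the start; "torque": the same for the moment, N m; "width": finger opening in m.
Only numpy, scipy, OpenCV 4.12 (cv2) and the standard library are available. Lean on these libraries where they do the work, as an engineer would, in place of code of your own. Each camera call takes 0.05 s, during which the arm holds its last target.

## Task

Close the junction box: pick up its blue cover by the grip rib, set it squarely over the two orange snap hooks and press it straight down until both sides click and it lies level and fully home, then let go. Feel your way down and do not force it, because the plastic cracks if it is pressed much harder than the click needs, and leave the other things on the bench where they are.

Things in the scene. Friction and masses are not known exactly. Their poses are not given: they have to be found in the camera images.
- junction_box: Open grey junction box on a plywood board 150 (x) x 96 (y) x 6 mm fixed to the bench. Origin: centre of the board's underside, on the bench; z up, x along the long side. Grey walls 120 x 72 mm, ending 20 mm above the origin. In it a white frame carries two long ledges (y = +-26 mm) for the cover and the two orange hooks in the middle of the short sides.
- box_centre (a point): Centre of the board's upper face, 6 mm above the bench, axes as the box's; the closed cover's centre is straight above it. The white frame's height was set by screws and is NOT measured: its ledges stand 22 to 38 mm above the bench, differently each time, and do not yield. Find the height by feel.
- cover_centre (a point): Centre of the loose blue cover, 13 mm above its underside; z up, x along its long side; 60 to 110 g; starts flat on the bench, right side up. Plate 110 x 64 x 8 mm with a notch 20 mm wide, 6 mm deep in the middle of each short end for the hook stems (play 1 mm along x, 2 mm along y at each side); either way round fits.
- cover_rib (a point): Centre of the cover's grip rib, 4 mm above the cover's centre. The rib stands on the plate: 44 mm long (x), 18 mm thick (y), 18 mm tall. Set over the hooks, the cover first rests on their slopes, underside about 20 mm above the ledges. Once down, press no harder than 25 N in all (over 18 N on one of the two ledges cracks it).
- near_hook_foot (a point): Point on the board's upper face under the inner face of the hook at the box's -x end (50 mm from the box's centre). Hook: stem 16 mm wide (y); nose sticks 4 mm inward, long slope on top, flat below; underside of the nose 9.5 mm, hook top 26 mm above the ledges.
- far_hook_foot (a point): The same point for the mirrored hook at the +x end. Pressing the cover down both slopes needs a force rising to 8 to 15 N in all, which then falls to a few N as the plate slides 8 mm past the noses and to zero as they click; after 1.5 mm more the cover stops hard on the ledges.
- screwdriver_red: Red screwdriver lying on the bench, 29 x 196 x 26 mm. Loose bystander, origin at the centre of its underside; leave it alone.
- tape_measure: Yellow tape measure, 39 x 86 x 61 mm. Loose bystander, origin at the centre of its underside; leave it alone.
- stain_tin: Dark round tin, 78 mm wide, 77 mm tall. Loose bystander, origin at the centre of its underside; leave it alone.
- wax_pot: Round white and blue pot with a grey lid, 69 mm wide, 41 mm tall. Loose bystander, origin at the centre of its underside; leave it alone.
- cork_block: Brown cork block, 62 x 100 x 34 mm. Loose bystander, origin at the centre of its underside; leave it alone.

How it is judged:
On the way:
1. the cover is brought over the box, above the hooks' catch, not yet clicked (horizontal distance between cover_centre and box_centre below 0.02 m and z of cover_centre in the frame of junction_box above 0.0545 m), for 0.1 s.
At the end, for the whole second after the job is handed in: The cover is under both noses: its centre within 6 mm (sideways) of the box's centre and 33 to 53 mm above the box's origin, level within 0.03 rad, its long axis within 0.1 rad of the box's, both hooks sprung back (force between cover and box below 3 N), and it is at rest (horizontal distance between cover_centre and box_centre below 0.006 m and z of cover_centre in the frame of junction_box between 0.033 and 0.053 m and angle between the x axis of cover_centre and the x axis of junction_box, either way round below 0.1 rad and angle between cover_centre's own z axis and vertical below 0.03 rad and contact force between cover and junction_box below 3 N and linear speed of cover below 0.02 m/s); the robot touches nothing.
It fails at once if the cover is pressed on one of the two ledges with more than 18 N (contact force between cover and ledge_left above 18 N or contact force between cover and ledge_right above 18 N).
It fails at once if the cover is jammed on the box with more than 80 N over all contacts (contact force between cover and junction_box above 80 N).
It fails at once if a bystander is moved by more than 30 mm (distance of any of screwdriver_red, tape_measure, stain_tin, wax_pot, cork_block from where it was at the start of the episode above 0.03 m).
It also fails if it takes over 64 s, if anything falls off the work surface, if the arm or the gripper's body presses on something with over 40 N, if the wrist force passes 120 N, or if a joint passes its speed limit or range.

## Working session

There is one attempt and no reset: what is moved stays moved. The work goes in short steps, Python scripts to look and compute and a tool call to move; the robot and the scene stay as the last step left them, time stands still between calls to the robot, and variables do not carry over. Pictures are saved under pics/ and viewed, and the job is handed in when it is done.

Besides the shell and the picture viewer there is one more tool, called after "Call:" as name(argument=value, ...) on one line, values as JSON. servo_tool: Moves the arm, as the interface text tells. Shifts and turns lie within -1 to 1; 1 stands for 0.8 m of shift or pi/2 rad of turn. Its arguments: {"type":"object","properties":{"plan":{"type":"array","items":{"type":"array","items":{"type":"array","items":{"type":"number","minimum":-1,"maximum":1}}}},"force":{"type":"number"}},"required":["plan"]}

```bash
mkdir -p pics; python3 - <<'E'
from rig import robot
import cv2,json
s=robot.observe();print({k:(v if not hasattr(v,'tolist') else v.tolist()) for k,v in s.items()})
for n in ("scene","top"):
    c=robot.capture(n);cv2.imwrite(f"pics/{n}0.png",c["img"][:,:,::-1]);print(n,c["intrinsics"],c["xyz"],c["attitude"])
E
```

```text
{'time_s': 0.0, 'joint_pos': [-1.4388115374772013, 0.38387540215007826, 0.04380686216379322, 1.5996008279702596, -0.01791414596620017, 1.161186418209254, -0.04986780399550511], 'dq': [-0.0003847017493655031, -0.0006692062283087563, 0.00019156468888046558, 0.0012170618965448529, -0.001368221342879997, -0.0013643966824319603, -0.0011240820317116056], 'joint_torque': [8.219960818678373e-05, -43.346428871154785, 1.0242010653018951, -24.950852394104004, 0.010530904401093721, 0.011407710844650865, -4.470191470318241e-06], 'position': [0.14782993513985412, 0.6320538875927116, 0.2548480965284206], 'tcp_rot': [0.11457462157710933, 0.9934137421979421, -0.0013357998188913399, -9.242070560339368e-05], 'contact_force': [-0.10851455587841573, 0.400209070868927, 0.2834254020156663], 'torque': [-0.009431945031589208, -0.012319330085192983, -0.04477139431603365], 'width': 0.08523216652543512}
scene [[511.22153224   0.         286.85645349]
 [  0.         511.22153224 208.22483166]
 [  0.           0.           1.        ]] [0.37333907 1.27673727 0.61789537] [-0.08154873  0.84198252 -0.53131539  0.0460347 ]
top [[521.55521071   0.         281.24196031]
 [  0.         521.55521071 211.83305843]
 [  0.           0.           1.        ]] [0.52142243 0.09574455 1.19472375] [-0.69676594  0.7166793  -0.01803825  0.02371996]
```

View pics/scene0.png

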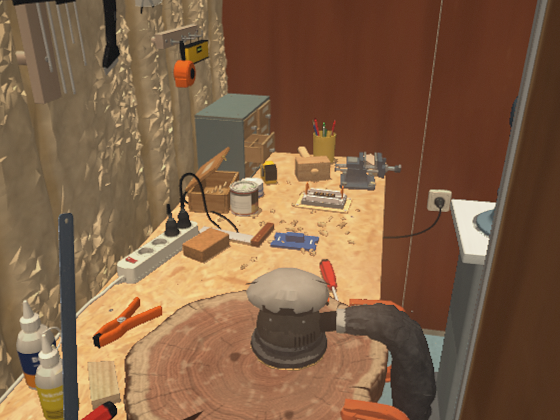

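View pics/top0.png

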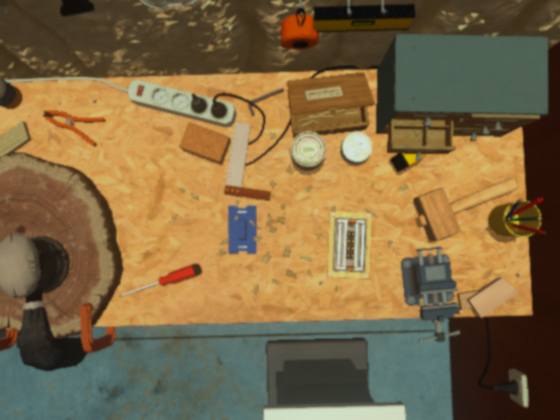

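```bash
cat > h.py <<'E'
import numpy as np,cv2
from scipy.spatial.transform import Rotation as R
def cam(c): return c["intrinsics"],np.array(c["xyz"]),R.from_quat(c["attitude"])
def proj(c,p):
    K,t,r=cam(c);q=r.inv().apply(np.atleast_2d(p)-t)@np.array(K).T;return q[:,:2]/q[:,2:]
def unproj(c,uv,z):
    K,t,r=cam(c);uv=np.atleast_2d(uv).astype(float)
    d=r.apply(np.c_[uv,np.ones(len(uv))]@np.linalg.inv(K).T);return t+d*((z-t[2])/d[:,2])[:,None]
E
python3 - <<'E'
from rig import robot
from h import *
c=robot.capture("top");s=robot.capture("scene")
print(proj(c,[[0,0,0],[.148,.632,.25],[.5,0,0],[.5,.3,0]]),proj(s,[[0,0,0],[.148,.632,.25],[.5,0,0]]))
print(unproj(c,[[350,245],[242,230],[180,275],[308,152],[356,148],[405,160],[205,143]],0.0))
print(R.from_quat(robot.observe()["tcp_rot"]).as_matrix())
a=c["img"][195:285,215:385];cv2.imwrite("pics/topz.png",cv2.resize(a,None,fx=4.5,fy=4.5,interpolation=cv2.INTER_CUBIC)[:,:,::-1])
a=s["img"][170:260,230:370];cv2.imwrite("pics/scenez.png",cv2.resize(a,None,fx=5.5,fy=5.5,interpolation=cv2.INTER_CUBIC)[:,:,::-1])
E
```

```text
[[335.5249998  475.94863271]
 [-10.45099204 461.94393351]
 [328.06422922 250.83646595]
 [196.86045116 254.48908347]] [[515.71957204 227.92921661]
 [536.04115678 266.96235906]
 [325.63137036 210.87547331]]
[[ 0.51189509 -0.0504751   0.        ]
 [ 0.55306903  0.19541861  0.        ]
 [ 0.45440361  0.3393812   0.        ]
 [ 0.72880451  0.03872652  0.        ]
 [ 0.73485016 -0.07227546  0.        ]
 [ 0.70364856 -0.18394077  0.        ]
 [ 0.75683942  0.27640186  0.        ]]
[[-9.73737207e-01  2.27674619e-01 -3.44765988e-04]
 [ 2.27674876e-01  9.73735768e-01 -1.67510974e-03]
 [-4.56689981e-05 -1.70961123e-03 -9.99998538e-01]]
```

View pics/topz.png

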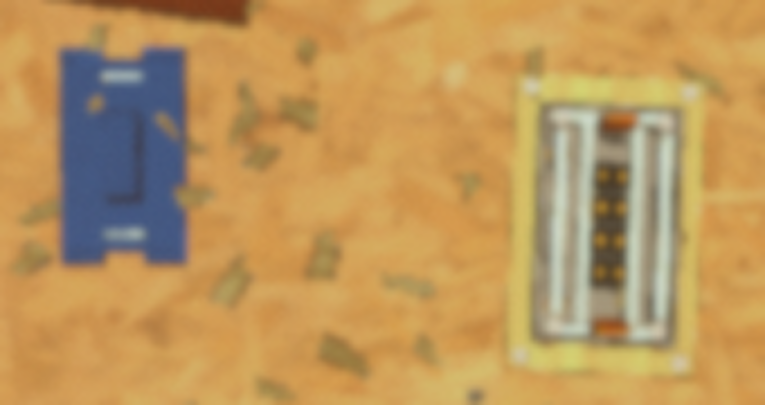

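View pics/scenez.png

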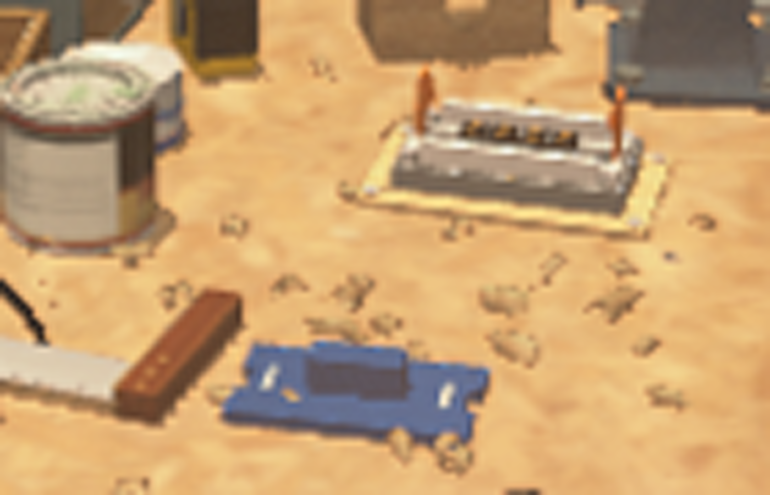

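```bash
python3 - <<'E'
from rig import robot
from h import *
c=robot.capture("top");s=robot.capture("scene")
hsv=cv2.cvtColor(c["img"],cv2.COLOR_RGB2HSV)
m=cv2.inRange(hsv,(105,90,40),(125,255,255));m[:195]=0;m[275:]=0;m[:,:215]=0;m[:,275:]=0
m=cv2.morphologyEx(m,cv2.MORPH_CLOSE,np.ones((3,3)))
cs,_=cv2.findContours(m,cv2.RETR_EXTERNAL,cv2.CHAIN_APPROX_NONE);k=max(cs,key=cv2.contourArea)
r=cv2.minAreaRect(k);b=cv2.boxPoints(r);print(r,b)
P=unproj(c,b,.008);print(P,P.mean(0),[np.linalg.norm(P[i]-P[i-1]) for i in range(4)])
# moments of contour, pixel-level upsampled
M=cv2.moments(m,True);print("centroid",unproj(c,[[M['m10']/M['m00'],M['m01']/M['m00']]],.008))
cr=np.array([[62,48],[186,48],[187,264],[62,264]])/4.5+[215-.4,195-.4]
P=unproj(c,cr,.008);print("manual",P,P.mean(0),[np.linalg.norm(P[i]-P[i-1]) for i in range(4)])
for n,q,z in(("screws",[[532,87],[691,93],[680,364],[519,356]],.006),("board",[[517,73],[706,81],[694,375],[508,368]],.006),("walls",[[540,103],[684,107],[676,347],[533,341]],.02),("frame",[[556,109],[677,112],[668,340],[549,335]],.03)):
    P=unproj(c,np.array(q)/4.5+[214.6,194.6],z);d=P[0]+P[1]-P[2]-P[3]
    print(n,P.mean(0),[round(np.linalg.norm(P[i]-P[i-1]),4) for i in range(4)],np.degrees(np.arctan2(d[1],d[0])))
# same from the scene cam
cov=np.array([[248,345],[488,368],[466,438],[224,418]])/5.5+[229.6,169.6]
bs=np.array([[394,124],[668,163],[645,236],[361,189]])/5.5+[229.6,169.6]
for n,q,z in(("cov",cov,.008),("board",bs,.006)):
    P=unproj(s,q,z);print("scene",n,P,P.mean(0),[round(np.linalg.norm(P[i]-P[i-1]),4) for i in range(4)])
E
```

```text
((242.0, 229.0), (44.0, 24.0), 90.0) [[230. 207.]
 [254. 207.]
 [254. 251.]
 [230. 251.]]
[[0.60609839 0.22091927 0.008     ]
 [0.60453543 0.16613052 0.008     ]
 [0.5044397  0.16861694 0.008     ]
 [0.50595416 0.22313489 0.008     ]] [0.55525692 0.19470041 0.008     ] [np.float64(0.10016874124148102), np.float64(0.054811038852846966), np.float64(0.10012661008392856), np.float64(0.054538986610490794)]
centroid [[0.55402023 0.19532739 0.008     ]]
manual [[0.61016974 0.22453719 0.008     ]
 [0.60837302 0.16161961 0.008     ]
 [0.49917439 0.16385126 0.008     ]
 [0.50092436 0.22693411 0.008     ]] [0.55466038 0.19423554 0.008     ] [np.float64(0.10927166846651369), np.float64(0.06294322926407787), np.float64(0.10922142847424286), np.float64(0.06310712209027762)]
screws [ 0.51313185 -0.0478599   0.006     ] [np.float64(0.1358), np.float64(0.0805), np.float64(0.1367), np.float64(0.081)] -4.584809352447303
board [ 0.51354302 -0.04824715  0.006     ] [np.float64(0.1488), np.float64(0.0957), np.float64(0.1483), np.float64(0.0935)] -4.081818262590954
walls [ 0.51339145 -0.04754505  0.02      ] [np.float64(0.1186), np.float64(0.072), np.float64(0.1196), np.float64(0.0711)] -3.8409514521184933
frame [ 0.51363048 -0.04843661  0.03      ] [np.float64(0.1117), np.float64(0.06), np.float64(0.1127), np.float64(0.0587)] -4.067955238283315
scene cov [[0.60934283 0.16629803 0.008     ]
 [0.49874569 0.16575634 0.008     ]
 [0.49977977 0.23002695 0.008     ]
 [0.60566002 0.23414982 0.008     ]] [0.55338208 0.19905779 0.008     ] [np.float64(0.068), np.float64(0.1106), np.float64(0.0643), np.float64(0.106)]
scene board [[ 0.58512384 -0.10005747  0.006     ]
 [ 0.43591764 -0.0795796   0.006     ]
 [ 0.4405846   0.01069654  0.006     ]
 [ 0.58834722 -0.01464493  0.006     ]] [ 0.51249332 -0.04589637  0.006     ] [np.float64(0.0855), np.float64(0.1506), np.float64(0.0904), np.float64(0.1499)]
```

```bash
cat > fit.py <<'E'
from h import *
from scipy.optimize import minimize
def outline():
    return np.array([[-55,-32],[55,-32],[55,-10],[49,-10],[49,10],[55,10],[55,32],[-55,32],[-55,10],[-49,10],[-49,-10],[-55,-10]])/1000.
def fitcover(c,x0,zb=0.,win=(215,195,275,275)):
    u0,v0,u1,v1=win;img=c["img"].astype(float)[v0:v1,u0:u1];b=img[...,2]-img[...,0]
    tgt=np.clip(b/ max(1,np.percentile(b,90)),-1,1.2);S=8
    def render(p):
        cc,ss=np.cos(p[2]),np.sin(p[2]);o=outline()@np.array([[cc,ss],[-ss,cc]])+p[:2]
        m=np.zeros(((v1-v0)*S,(u1-u0)*S),np.uint8)
        for z in(zb,zb+.004,zb+.008):
            q=proj(c,np.c_[o,np.full(len(o),z)]);q=(q+.5-[u0,v0])*S-.5
            cv2.fillPoly(m,[np.round(q*16).astype(np.int32)],255,shift=4)
        m=cv2.resize(m,(u1-u0,v1-v0),interpolation=cv2.INTER_AREA)/255.
        return cv2.GaussianBlur(m,(0,0),.7)
    def cost(p):
        m=render(p);A=np.c_[m.ravel(),np.ones(m.size)];s=np.linalg.lstsq(A,tgt.ravel(),rcond=None)
        return np.abs(A@s[0]-tgt.ravel()).mean()
    r=minimize(cost,x0,method="Nelder-Mead",options=dict(initial_simplex=np.array(x0)+np.array([[0,0,0],[.004,0,0],[0,.004,0],[0,0,.05]]),xatol=1e-5,fatol=1e-6))
    return r.x,r.fun
E
python3 - <<'E'
from fit import *
from rig import robot
c=robot.capture("top")
print(fitcover(c,[.5547,.1945,-.02]))
s=robot.capture("scene")
print(fitcover(s,[.5547,.1945,-.02],win=(262,225,328,256)))
print(robot.observe()["time_s"])
# hook colour in scene & top
for c,w in((c,(325,205,375,290)),(s,(295,175,355,215))):
    h=cv2.cvtColor(c["img"],cv2.COLOR_RGB2HSV);m=cv2.inRange(h,(2,170,90),(13,255,255));
    n,l,st,ce=cv2.connectedComponentsWithStats(m[w[1]:w[3],w[0]:w[2]]);print(st[1:],ce[1:]+[w[0],w[1]])
a=c["img"][175:215,295:360];cv2.imwrite("pics/box.png",cv2.resize(a,None,fx=12,fy=12,interpolation=cv2.INTER_NEAREST)[:,:,::-1])
E
```

```text
(array([ 0.55461287,  0.19458237, -0.02149418]), np.float64(0.11377050805954432))
(array([0.55528998, 0.1884836 , 0.0170187 ]), np.float64(0.21904274010331712))
0.4
[[25 17  5  2  8]
 [24 62  4  2  5]] [[351.625 222.375]
 [350.4   267.2  ]]
[[11  8  3 11 15]
 [46 11  2 10 13]] [[306.66666667 187.6       ]
 [341.76923077 190.61538462]]
```

View pics/box.png

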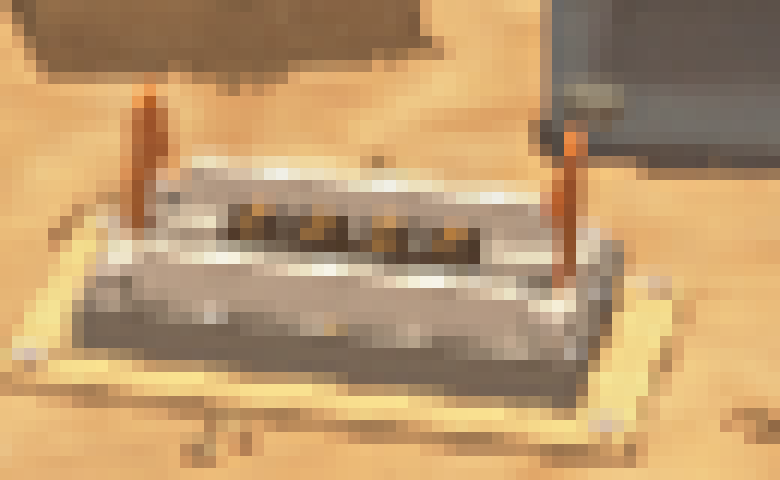

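```bash
cat >> h.py <<'E'
# pose commanded: keep in cmd.json
import json
def delta(p0,q0,p1,yaw_jaw):
    """shift/turn units from pose (p0,q0) to position p1, tool down, tool y axis at world angle yaw_jaw"""
    r0=R.from_quat(q0);y=np.array([np.cos(yaw_jaw),np.sin(yaw_jaw),0]);z=np.array([0,0,-1.]);x=np.cross(y,z)
    r1=R.from_matrix(np.c_[x,y,z]);d=r0.inv().apply(np.array(p1)-p0)/.8;w=(r0.inv()*r1).as_rotvec()/(np.pi/2)
    return np.round(np.r_[d,w],4),r1.as_quat()
E
python3 - <<'E'
from rig import robot
from h import *
s=robot.observe()
print(delta(s["position"],s["tcp_rot"],[.5546,.1946,.12],np.radians(88.77)))
c=robot.capture("scene")
a=np.radians(-4.1);e=np.array([np.cos(a),np.sin(a)]);b=np.array([.5134,-.048])
for sg,v in((1,(307,182.3)),(-1,(342.2,185.3))):
    for z in(.04,.048,.056,.064): print(sg,z,proj(c,[[*(b+sg*.053*e),z]]),v)
E
```

```text
(array([-6.196e-01, -4.175e-01,  1.703e-01, -3.000e-04, -0.000e+00,
       -1.326e-01]), array([0.01073357, 0.99994239, 0.        , 0.        ]))
1 0.04 [[305.28324017 188.4538618 ]] (307, 182.3)
1 0.048 [[305.35255124 185.87288929]] (307, 182.3)
1 0.056 [[305.42219148 183.27965941]] (307, 182.3)
1 0.064 [[305.49216324 180.67408462]] (307, 182.3)
-1 0.04 [[342.08372809 192.59040964]] (342.2, 185.3)
-1 0.048 [[342.24284905 189.97599639]] (342.2, 185.3)
-1 0.056 [[342.40273844 187.34895764]] (342.2, 185.3)
-1 0.064 [[342.56340182 184.70920171]] (342.2, 185.3)
```

Call:
servo_tool(plan=[[[-0.0774,-0.052,0,0,0,-0.0166,-1],[-0.155,-0.104,0,0,0,-0.033,-1],[-0.232,-0.156,0,0,0,-0.05,-1],[-0.31,-0.209,0,0,0,-0.066,-1],[-0.387,-0.261,0,0,0,-0.083,-1],[-0.465,-0.313,0,0,0,-0.1,-1],[-0.542,-0.365,0,0,0,-0.116,-1],[-0.6196,-0.4175,0,0,0,-0.1326,-1],[-0.6196,-0.4175,0.08,0,0,-0.1326,-1],[-0.6196,-0.4175,0.14,0,0,-0.1326,-1]]], force=80)

```text
time_s: 1.7
position: [0.5498, 0.2027, 0.1702]
tcp_rot: [0.013, 1.0, 0.001, 0.004]
contact_force: [0.1, 0.8, -0.5]
width: 0.0855
```

Call:
servo_tool(plan=[[[0,0,0,0,0,0,-1],[0,0,0,0,0,0,-1],[0,0,0,0,0,0,-1],[0,0,0,0,0,0,-1]]])

```text
time_s: 2.2
position: [0.5456, 0.207, 0.17]
tcp_rot: [0.009, 1.0, 0.001, 0.001]
contact_force: [0.7, -0.2, -0.6]
width: 0.0858
```

```bash
python3 - <<'E'
from rig import robot
from h import *
s=robot.observe();print(s["time_s"],s["position"],s["tcp_rot"],s["contact_force"],s["width"])
print(delta(s["position"],s["tcp_rot"],[.5546,.1946,.06],np.radians(88.77))[0])
for n in("top","scene"):
    c=robot.capture(n)["img"];cv2.imwrite(f"pics/{n}1.png",c[:,:,::-1])
    w=(190,170,290,260) if n=="top" else (230,150,350,260)
    cv2.imwrite(f"pics/{n}1z.png",cv2.resize(c[w[1]:w[3],w[0]:w[2]],None,fx=5,fy=5,interpolation=cv2.INTER_CUBIC)[:,:,::-1])
E
```

```text
2.2 [0.54559098 0.20701461 0.16996043] [0.00944492 0.99995374 0.00119737 0.00137258] [ 0.65196305 -0.21072686 -0.5890917 ] 0.08576901169012771
[-0.0112 -0.0156  0.1374  0.0015  0.0017  0.0016]
```

View pics/top1z.png

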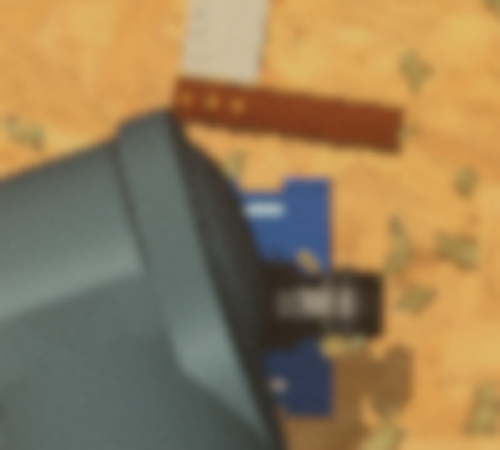

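Call:
servo_tool(plan=[[[-0.0112,-0.0156,0,0.0015,0.0017,0.0016,-1],[-0.0112,-0.0156,0.045,0.0015,0.0017,0.0016,-1],[-0.0112,-0.0156,0.09,0.0015,0.0017,0.0016,-1],[-0.0112,-0.0156,0.115,0.0015,0.0017,0.0016,-1],[-0.0112,-0.0156,0.115,0.0015,0.0017,0.0016,-1],[-0.0112,-0.0156,0.115,0.0015,0.0017,0.0016,-1],[-0.0112,-0.0156,0.115,0.0015,0.0017,0.0016,-1]]])

```text
time_s: 3.18
position: [0.5553, 0.1928, 0.0777]
tcp_rot: [0.012, 1.0, -0.0, 0.0]
contact_force: [-0.1, -0.0, -0.3]
width: 0.0852
```

```bash
python3 - <<'E'
from rig import robot
from h import *
s=robot.observe();print(s["time_s"],s["position"],s["tcp_rot"],s["contact_force"],s["width"])
print(delta(s["position"],s["tcp_rot"],[.5546,.1946,.0355],np.radians(88.77))[0])
for n in("top","scene"):
    c=robot.capture(n)["img"]
    w=(190,170,290,260) if n=="top" else (230,150,350,260)
    cv2.imwrite(f"pics/{n}2z.png",cv2.resize(c[w[1]:w[3],w[0]:w[2]],None,fx=6,fy=5,interpolation=cv2.INTER_CUBIC)[:,:,::-1])
E
```

```text
3.175 [0.55525914 0.19277555 0.07767989] [ 1.19882254e-02  9.99928016e-01 -4.85796627e-04  9.18087244e-05] [-0.138938   -0.04789153 -0.29320103] 0.08522551231237296
[ 0.0009  0.0023  0.0527 -0.0006  0.0001 -0.0016]
```

View pics/scene2z.png

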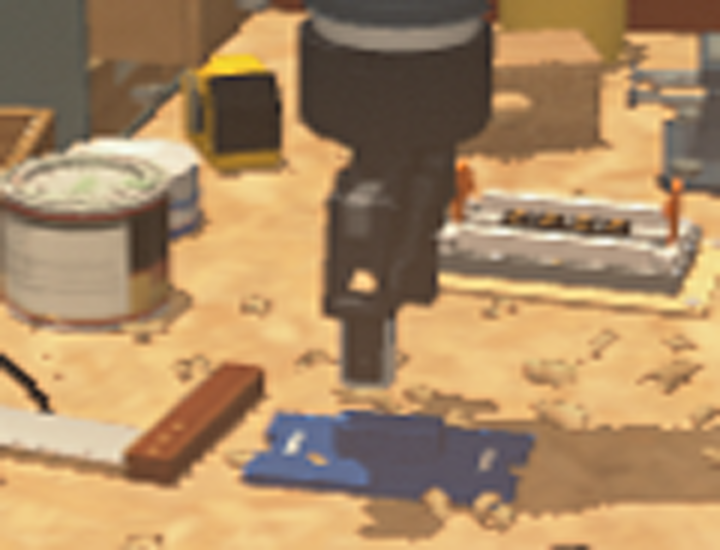

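Call:
servo_tool(plan=[[[0.0009,0.0023,0.018,-0.0006,0,-0.0016,-1],[0.0009,0.0023,0.036,-0.0006,0,-0.0016,-1],[0.0009,0.0023,0.048,-0.0006,0,-0.0016,-1],[0.0009,0.0023,0.0527,-0.0006,0,-0.0016,-1],[0.0009,0.0023,0.0527,-0.0006,0,-0.0016,-1],[0.0009,0.0023,0.0527,-0.0006,0,-0.0016,-1]]])

```text
time_s: 4.03
position: [0.5535, 0.1942, 0.0342]
tcp_rot: [0.011, 1.0, -0.001, -0.001]
contact_force: [0.3, -0.0, 0.1]
width: 0.0861
```

```bash
python3 - <<'E'
from rig import robot
from h import *
s=robot.observe();print(s["time_s"],s["position"],s["tcp_rot"],s["contact_force"],s["width"])
print(delta(s["position"],s["tcp_rot"],[.5546,.1946,.0355],np.radians(88.77))[0])
E
```

```text
4.025 [0.55352503 0.19416091 0.03423646] [ 1.07898008e-02  9.99941184e-01 -5.59180051e-04 -9.46335979e-04] [ 0.3310119  -0.03769704  0.065249  ] 0.08609262306055009
[-0.0013  0.0006 -0.0016 -0.0007 -0.0012 -0.0001]
```

```bash
cat >> h.py <<'E'
def avg(robot,n=8):
    P=[];F=[];Q=[];T=[]
    for i in range(n):
        robot.capture("top");s=robot.observe();P.append(s["position"]);F.append(s["contact_force"]);Q.append(s["tcp_rot"]);T.append(s["torque"])
    return np.mean(P,0),np.std(P,0),R.from_quat(Q).mean().as_quat(),np.mean(F,0),np.std(F,0),np.mean(T,0),s
E
python3 - <<'E'
from rig import robot
from h import *
np.set_printoptions(precision=4,suppress=True)
p,sd,q,F,sf,T,s=avg(robot);print(p,sd,q,F,sf,T,s["width"],s["time_s"])
print(delta(p,q,[.5546,.1946,.0355],np.radians(88.77))[0])
E
```

```text
[0.5534 0.1942 0.0343] [0.0002 0.     0.0001] [ 0.0107  0.9999 -0.0005 -0.001 ] [-0.0888 -0.0943  0.2139] [0.4237 0.4521 0.4299] [-0.008   0.0082 -0.0088] 0.08520654954553683 4.425
[-0.0015  0.0005 -0.0016 -0.0007 -0.0013 -0.    ]
```

Call:
servo_tool(plan=[[[-0.0015,0.0005,-0.0013,0,0,0,-1],[-0.0015,0.0005,-0.0013,0,0,0,-1],[-0.0015,0.0005,-0.0013,0,0,0,1],[-0.0015,0.0005,-0.0013,0,0,0,1],[-0.0015,0.0005,-0.0013,0,0,0,1],[-0.0015,0.0005,-0.0013,0,0,0,1],[-0.0015,0.0005,-0.0013,0,0,0,1],[-0.0015,0.0005,-0.0013,0,0,0,1]]], force=80)

```text
time_s: 5.42
position: [0.5546, 0.1946, 0.0352]
tcp_rot: [0.011, 1.0, -0.001, -0.001]
contact_force: [-0.4, -0.2, 2.2]
width: 0.0159
```

```bash
python3 - <<'E'
from rig import robot
from h import *
np.set_printoptions(precision=4,suppress=True)
p,sd,q,F,sf,T,s=avg(robot,4);print(p,sd,q,F,sf,T,s["width"],s["time_s"])
E
```

```text
[0.5546 0.1946 0.0352] [0. 0. 0.] [ 0.0108  0.9999 -0.0006 -0.001 ] [-0.0483  0.1268  2.7879] [0.147  0.2832 0.4283] [0.0024 0.0129 0.0107] 0.01553482504091802 5.625
```

Call:
servo_tool(plan=[[[0,0,-0.01,0,0,0,1],[0,0,-0.03,0,0,0,1],[0,0,-0.06,0,0,0,1],[0,0,-0.1,0,0,0,1],[0,0,-0.13,0,0,0,1],[0,0,-0.13,0,0,0,1],[0,0,-0.13,0,0,0,1],[0,0,-0.13,0,0,0,1]]])

```text
time_s: 6.62
position: [0.5533, 0.1942, 0.1375]
tcp_rot: [0.011, 1.0, -0.001, -0.003]
contact_force: [-0.2, -0.3, -1.3]
width: 0.0156
```

```bash
python3 - <<'E'
from rig import robot
from h import *
np.set_printoptions(precision=4,suppress=True)
p,sd,q,F,sf,T,s=avg(robot,4);print(p,sd,q,F,sf,T,s["width"],s["time_s"])
for n in("top","scene"):
    c=robot.capture(n)["img"]
    w=(190,170,290,260) if n=="top" else (230,150,350,260)
    cv2.imwrite(f"pics/{n}3z.png",cv2.resize(c[w[1]:w[3],w[0]:w[2]],None,fx=6,fy=5,interpolation=cv2.INTER_CUBIC)[:,:,::-1])
# target above box, keep relation: jaw angle = box yaw+90
r=R.from_quat(q).as_matrix();print("jaw",np.degrees(np.arctan2(r[1,1],r[0,1])))
print(delta(p,q,[.5134,-.048,.15],np.radians(90-4.1)))
E
```

```text
[0.5538 0.1943 0.1377] [0.0002 0.0001 0.0002] [ 0.0107  0.9999 -0.0013 -0.0024] [-0.1601 -0.132  -0.289 ] [0.1885 0.5946 0.568 ] [ 0.0064 -0.0025 -0.004 ] 0.015820243428407387 6.825
jaw 88.77217541789632
(array([ 0.044 , -0.3039, -0.0144, -0.0017, -0.003 ,  0.0319]), array([0.0358, 0.9994, 0.    , 0.    ]))
```

View pics/scene3z.png

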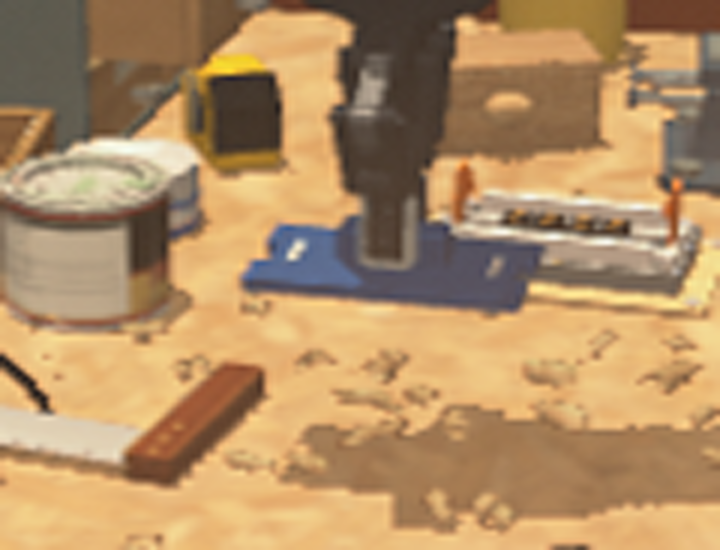

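View pics/top3z.png

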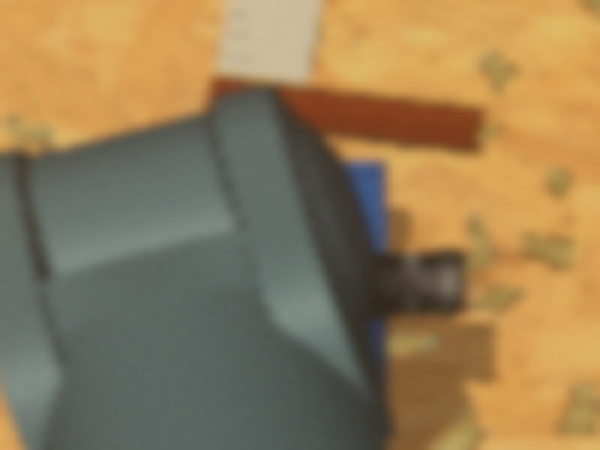

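Call:
servo_tool(plan=[[[0.004,-0.03,-0.014,0,0,0.003,1],[0.011,-0.08,-0.014,0,0,0.008,1],[0.02,-0.14,-0.014,0,0,0.015,1],[0.03,-0.2,-0.014,-0.001,-0.002,0.021,1],[0.038,-0.26,-0.014,-0.0017,-0.003,0.027,1],[0.043,-0.294,-0.014,-0.0017,-0.003,0.0319,1],[0.044,-0.3039,-0.0144,-0.0017,-0.003,0.0319,1],[0.044,-0.3039,-0.0144,-0.0017,-0.003,0.0319,1],[0.044,-0.3039,-0.0144,-0.0017,-0.003,0.0319,1],[0.044,-0.3039,-0.0144,-0.0017,-0.003,0.0319,1]]])

```text
time_s: 8.18
position: [0.5145, -0.046, 0.1509]
tcp_rot: [0.034, 0.999, 0.001, 0.001]
contact_force: [-1.0, -0.9, -0.1]
width: 0.0159
```

```bash
cat >look.py <<'E'
import sys
from rig import robot
from h import *
np.set_printoptions(precision=4,suppress=True)
k=sys.argv[1];z=float(sys.argv[2])
p,sd,q,F,sf,T,s=avg(robot,4);print(p,sd,q,"F",F,sf,T,s["width"],s["time_s"])
r=R.from_quat(q).as_matrix();print("jaw",np.degrees(np.arctan2(r[1,1],r[0,1])),"tilt x,y",r[:2,2])
print(delta(p,q,[.5134,-.048,z],np.radians(90-4.1))[0])
if k!="-":
  for n in("top","scene"):
    c=robot.capture(n)["img"]
    w=(300,190,400,300) if n=="top" else (275,130,375,230)
    cv2.imwrite(f"pics/{n}{k}.png",cv2.resize(c[w[1]:w[3],w[0]:w[2]],None,fx=6,fy=5,interpolation=cv2.INTER_CUBIC)[:,:,::-1])
E
python3 look.py 4 .12
```

```text
[ 0.5143 -0.0466  0.1508] [0.0001 0.0003 0.    ] [0.0348 0.9994 0.0006 0.0009] F [-0.193   0.1644 -0.1569] [0.3226 0.2478 0.371 ] [ 0.0015 -0.0256  0.028 ] 0.01579758150564382 8.375
jaw 86.01188333980723 tilt x,y [0.0019 0.0012]
[ 0.0011 -0.0018  0.0385  0.0009  0.0012  0.0012]
```

View pics/scene4.png

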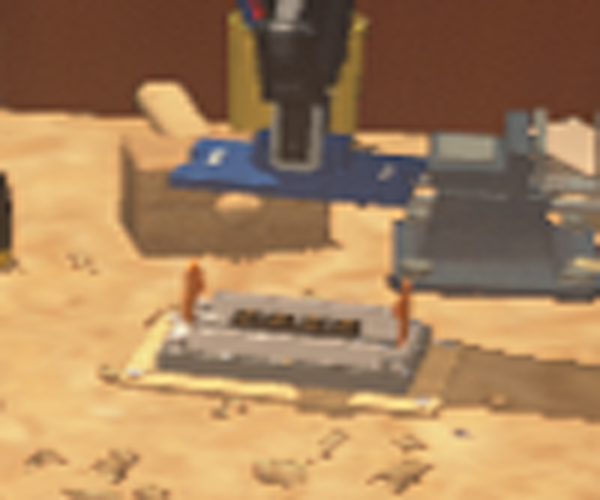

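View pics/top4.png

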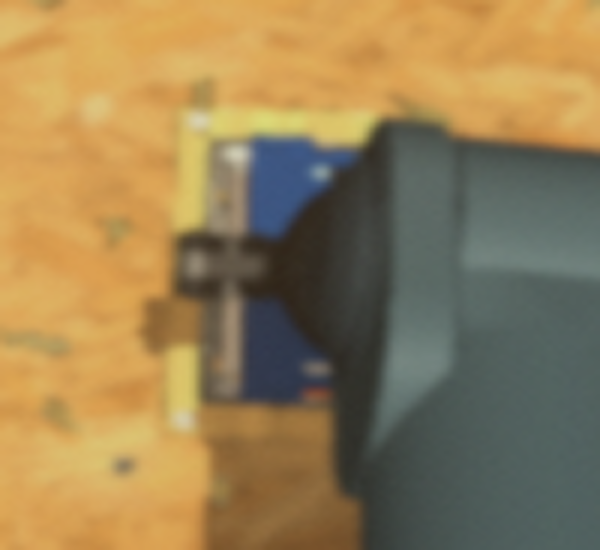

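```bash
python3 - <<'E'
from rig import robot
from h import *
from fit import outline
c=robot.capture("top");s=robot.capture("scene")
yaw=np.radians(86.01-90);cc,ss=np.cos(yaw),np.sin(yaw)
o=np.array([[.055,.032],[-.055,.032],[.055,-.032],[-.055,-.032]])@np.array([[cc,ss],[-ss,cc]])+[.5143,-.0466]
for z in(.1156,.1236):
  P=np.c_[o,np.full(4,z)]
  print(z,((proj(c,P)+.5)-[300,190])*[6,5], ((proj(s,P)+.5)-[275,130])*[6,5])
a=c["img"][205:285,330:370];cv2.imwrite("pics/n.png",cv2.resize(a,None,fx=14,fy=7.4,interpolation=cv2.INTER_CUBIC)[:,:,::-1])
E
```

```text
0.1156 [[245.23655492 136.94770133]
 [233.98178867 403.77156244]
 [430.98513376 143.3270433 ]
 [420.8374436  410.36910852]] [[166.40733348 190.60110935]
 [405.6627511  211.00216194]
 [197.17005825 151.72782145]
 [427.60026821 170.65618394]]
0.1236 [[247.67400512 135.98901864]
 [236.34956658 404.80798903]
 [434.80972082 142.41529646]
 [424.60900516 411.45574757]] [[166.79623554 176.87161667]
 [406.66109414 197.07543382]
 [197.6171163  138.43505744]
 [428.61253257 157.17795378]]
```

View pics/n.png

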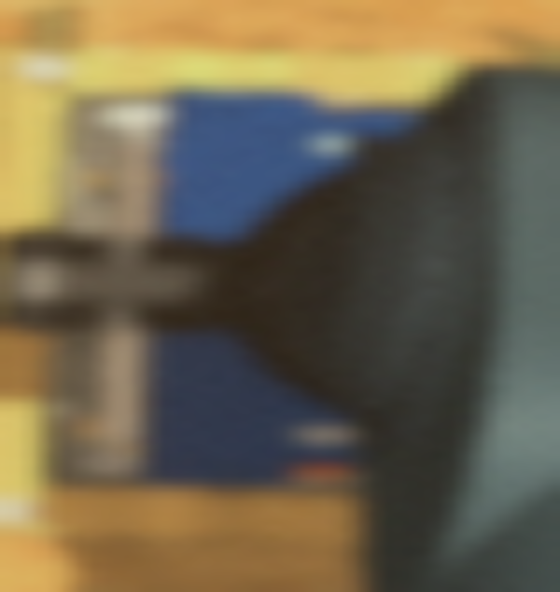

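```bash
python3 - <<'E'
from rig import robot
from h import *
c=robot.capture("top");I=c["img"].astype(float);g=I[...,2]-I[...,0]
def cross(v,t0):
    a,b=np.median(v[:3]),np.median(v[-3:]);m=(a+b)/2
    for i in range(len(v)-1):
        if (v[i]-m)*(v[i+1]-m)<=0 and v[i]!=v[i+1]: return t0+i+(m-v[i])/(v[i+1]-v[i])
L=[(cross(g[r,336:348],336),r) for r in list(range(220,234))+list(range(254,267))]
L=np.array(L);k=np.polyfit(L[:,1],L[:,0],1);res=L[:,0]-np.polyval(k,L[:,1]);print("left",k,res.std(),np.polyval(k,[217,244,270]))
U=np.array([(cross(g[211:223,u],211),u) for u in range(344,351)]);D=np.array([(cross(g[263:276,u],263),u) for u in range(343,350)])
print("top",U[:,0],"bot",D[:,0])
yaw=np.radians(86.01-90);cc,ss=np.cos(yaw),np.sin(yaw)
o=np.array([[.055,.032],[-.055,.032]])@np.array([[cc,ss],[-ss,cc]])+[.5143,-.0466]
print(proj(c,np.c_[o,[.1236]*2]),proj(c,np.c_[o,[.1156]*2]))
E
```

```text
left [-3.88089896e-02  3.50289602e+02] 0.14403624116657557 [341.86805106 340.82020834 339.81117461]
top [216.68421053 216.75423729 216.78947368 216.81034483 216.88135593
 216.94915254 217.03333333] bot [270.31111111 270.36904762 270.4875     270.53846154 270.5625
 270.56097561 270.57894737]
[[340.77900085 216.69780373]
 [338.89159443 270.46159781]] [[340.37275915 216.88954027]
 [338.49696478 270.25431249]]
```

```bash
sed -i 's/\[.5134,-.048,z\]/[.5131,-.0461,z]/' look.py; python3 look.py - .108
```

```text
[ 0.5142 -0.0477  0.1509] [0. 0. 0.] [0.0358 0.9994 0.0006 0.001 ] F [ 0.3121  0.3063 -0.8782] [0.2842 0.6672 0.4172] [0.0097 0.006  0.0185] 0.015905702974386725 8.825
jaw 85.89437289700912 tilt x,y [0.0021 0.0011]
[ 0.0016  0.0019  0.0536  0.0008  0.0013 -0.0001]
```

```bash
sed -i 's/\[.5131,-.0461,z\]/[.5131,-.047,z]/' look.py; python3 look.py - .108
```

```text
[ 0.5142 -0.0477  0.1509] [0. 0. 0.] [0.0358 0.9994 0.0006 0.001 ] F [ 0.1958 -0.0835 -0.3942] [0.4275 0.2756 0.2213] [0.0224 0.0003 0.0169] 0.016047737821701814 9.025
jaw 85.89349079222558 tilt x,y [0.0021 0.0011]
[ 0.0015  0.0007  0.0536  0.0008  0.0013 -0.0001]
```

Call:
servo_tool(plan=[[[0.0015,0.0007,0.012,0.0008,0.0013,0,1],[0.0015,0.0007,0.028,0.0008,0.0013,0,1],[0.0015,0.0007,0.043,0.0008,0.0013,0,1],[0.0015,0.0007,0.0536,0.0008,0.0013,0,1],[0.0015,0.0007,0.0536,0.0008,0.0013,0,1],[0.0015,0.0007,0.0536,0.0008,0.0013,0,1],[0.0015,0.0007,0.0536,0.0008,0.0013,0,1],[0.0015,0.0007,0.0536,0.0008,0.0013,0,1],[0.0015,0.0007,0.0536,0.0008,0.0013,0,1]]])

```text
time_s: 10.15
position: [0.5133, -0.0469, 0.1082]
tcp_rot: [0.036, 0.999, 0.0, 0.0]
contact_force: [0.0, 0.1, -0.8]
width: 0.0158
```

```bash
python3 look.py 5 .1; python3 - <<'E'
from rig import robot
from h import *
c=robot.capture("scene")["img"]
a=c[165:215,290:360];cv2.imwrite("pics/s5.png",cv2.resize(a,None,fx=11,fy=11,interpolation=cv2.INTER_CUBIC)[:,:,::-1])
E
```

```text
[ 0.5132 -0.047   0.1081] [0.     0.     0.0001] [0.0358 0.9994 0.     0.0001] F [ 0.519  -0.1766 -0.537 ] [0.4083 0.7574 0.1426] [-0.0066 -0.012   0.0112] 0.015957237430776323 10.35
jaw 85.90059197571705 tilt x,y [0.0002 0.    ]
[ 0.0001 -0.      0.0102  0.      0.0001  0.    ]
```

View pics/s5.png

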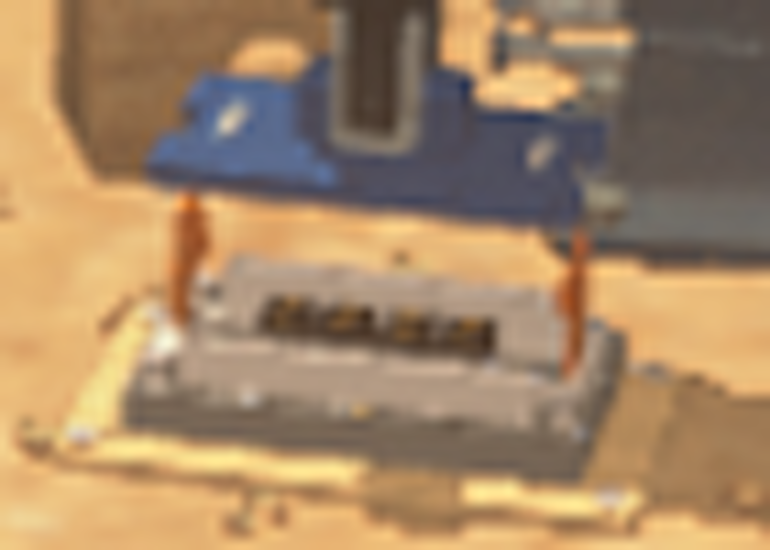

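View pics/top5.png

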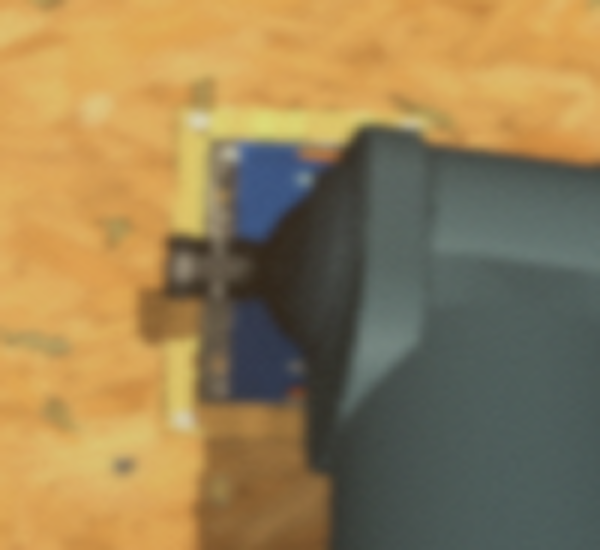

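```bash
python3 - <<'E'
from rig import robot
from h import *
c=robot.capture("top");I=c["img"].astype(float);g=I[...,2]-I[...,0]
def cross(v,t0):
    a,b=np.median(v[:3]),np.median(v[-3:]);m=(a+b)/2
    for i in range(len(v)-1):
        if (v[i]-m)*(v[i+1]-m)<=0 and v[i]!=v[i+1]: return t0+i+(m-v[i])/(v[i+1]-v[i])
L=[(cross(g[r,335:344],335),r) for r in list(range(222,234))+list(range(252,266))]
L=np.array(L);k=np.polyfit(L[:,1],L[:,0],1);res=L[:,0]-np.polyval(k,L[:,1]);print("left",k,res.std(),np.polyval(k,[218,244,269]))
U=np.array([(cross(g[213:223,u],213),u) for u in range(341,349)]);D=np.array([(cross(g[263:276,u],263),u) for u in range(341,347)])
print("top",U[:,0],"bot",D[:,0])
yaw=np.radians(-4.1);cc,ss=np.cos(yaw),np.sin(yaw)
o=np.array([[.055,.032],[-.055,.032]])@np.array([[cc,ss],[-ss,cc]])+[.5132,-.047]
print(proj(c,np.c_[o,[.0809]*2]))
w=I[208:278,330:365].astype(np.uint8)
cv2.imwrite("pics/n5.png",cv2.resize(w,None,fx=16,fy=8,interpolation=cv2.INTER_NEAREST)[:,:,::-1])
E
```

```text
left [-2.84787927e-02  3.45364244e+02] 0.09464617253103932 [339.15586751 338.41541889 337.70344908]
top [217.81355932 217.89814815 217.9        217.95283019 217.96296296
 218.06140351 218.08035714 218.12264151] bot [270.125      270.1627907  270.20930233 270.29268293 270.39473684
 270.37878788]
[[338.93368974 218.17173356]
 [337.00861118 269.87372374]]
```

View pics/n5.png

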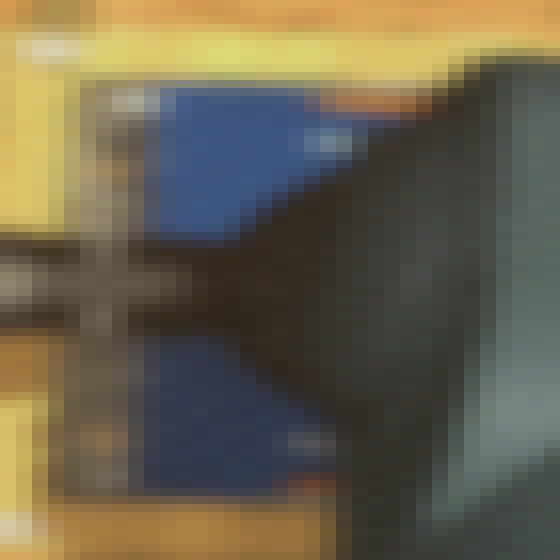

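Call:
servo_tool(plan=[[[0,0,0.004,0,0,0,1],[0,0,0.008,0,0,0,1],[0,0,0.011,0,0,0,1],[0,0,0.013,0,0,0,1],[0,0,0.015,0,0,0,1],[0,0,0.015,0,0,0,1]]])

```text
time_s: 11.3
position: [0.513, -0.047, 0.0959]
tcp_rot: [0.036, 0.999, -0.0, -0.0]
contact_force: [0.1, 0.2, -0.7]
width: 0.0159
```

```bash
python3 look.py - .09
```

```text
[ 0.5132 -0.047   0.0961] [0.     0.     0.0001] [ 0.0358  0.9994 -0.      0.0001] F [-0.0801 -0.4661 -0.495 ] [0.9081 0.3273 0.3012] [0.0043 0.0096 0.0013] 0.015907073917295757 11.5
jaw 85.89785835579406 tilt x,y [ 0.0001 -0.    ]
[ 0.0001 -0.      0.0076 -0.      0.0001 -0.    ]
```

Free so far. Now I step down 3 mm at a time, watching the force (baseline Fz about -0.5 N).

Call:
servo_tool(plan=[[[0,0,0.0012,0,0,0,1],[0,0,0.0025,0,0,0,1],[0,0,0.0037,0,0,0,1],[0,0,0.0037,0,0,0,1]]])

```text
time_s: 12.0
position: [0.513, -0.047, 0.0929]
tcp_rot: [0.036, 0.999, -0.0, -0.0]
contact_force: [0.4, 0.3, -0.2]
width: 0.016
```

Call:
servo_tool(plan=[[[0,0,0.0012,0,0,0,1],[0,0,0.0025,0,0,0,1],[0,0,0.0025,0,0,0,1]]])

```text
time_s: 12.38
position: [0.513, -0.047, 0.0909]
tcp_rot: [0.036, 0.999, -0.0, -0.0]
contact_force: [-0.2, -1.3, -0.8]
width: 0.0161
```

Call:
servo_tool(plan=[[[0,0,0.0012,0,0,0,1],[0,0,0.0025,0,0,0,1],[0,0,0.0025,0,0,0,1]]])

```text
time_s: 12.75
position: [0.5129, -0.047, 0.0889]
tcp_rot: [0.036, 0.999, -0.0, -0.0]
contact_force: [-1.0, 0.3, -0.6]
width: 0.0158
```

Call:
servo_tool(plan=[[[0,0,0.0012,0,0,0,1],[0,0,0.0025,0,0,0,1],[0,0,0.0025,0,0,0,1]]])

```text
time_s: 13.12
position: [0.513, -0.047, 0.087]
tcp_rot: [0.036, 0.999, -0.0, -0.0]
contact_force: [-1.8, -0.3, 0.8]
width: 0.016
```

Call:
servo_tool(plan=[[[0,0,0.0012,0,0,0,1],[0,0,0.0025,0,0,0,1],[0,0,0.0025,0,0,0,1]]])

```text
time_s: 13.5
position: [0.5131, -0.047, 0.085]
tcp_rot: [0.036, 0.999, -0.0, -0.0]
contact_force: [-0.5, 0.5, 0.8]
width: 0.0159
```

Call:
servo_tool(plan=[[[0,0,0.0012,0,0,0,1],[0,0,0.0025,0,0,0,1],[0,0,0.0025,0,0,0,1]]])

```text
time_s: 13.88
position: [0.5132, -0.047, 0.0831]
tcp_rot: [0.036, 0.999, 0.0, 0.0]
contact_force: [-1.5, -0.6, 3.1]
width: 0.0157
```

```bash
python3 look.py 6 .08
```

```text
[ 0.5132 -0.047   0.0831] [0. 0. 0.] [0.0358 0.9994 0.     0.    ] F [-1.3388  0.2044  2.1776] [0.3434 0.3904 0.6601] [ 0.0106  0.3081 -0.0163] 0.015845612765353293 14.075
jaw 85.89819886528498 tilt x,y [0.0001 0.    ]
[ 0.0001 -0.      0.0039  0.      0.     -0.    ]
```

View pics/scene6.png

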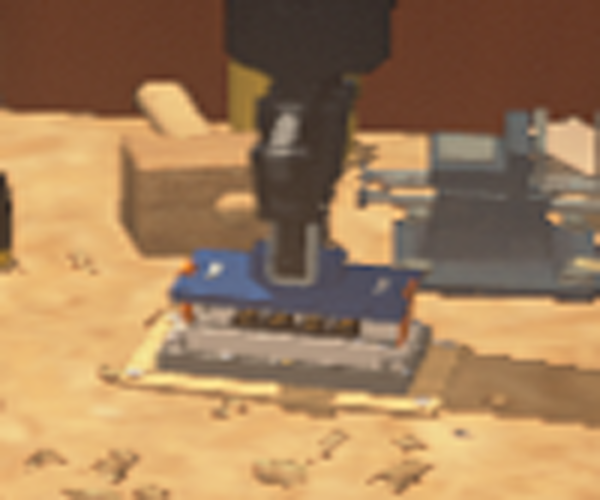

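Call:
servo_tool(plan=[[[0,0,0.0012,0,0,0,1],[0,0,0.0025,0,0,0,1],[0,0,0.0025,0,0,0,1]]])

```text
time_s: 14.55
position: [0.5133, -0.047, 0.0814]
tcp_rot: [0.036, 0.999, 0.0, 0.0]
contact_force: [-2.2, -0.2, 5.3]
width: 0.0163
```

Call:
servo_tool(plan=[[[0,0,0.0012,0,0,0,1],[0,0,0.0025,0,0,0,1],[0,0,0.0025,0,0,0,1]]])

```text
time_s: 14.92
position: [0.5135, -0.047, 0.0798]
tcp_rot: [0.036, 0.999, 0.0, 0.0]
contact_force: [-2.9, 0.5, 8.3]
width: 0.0158
```

```bash
python3 look.py - .08
```

```text
[ 0.5135 -0.047   0.0798] [0. 0. 0.] [0.0359 0.9994 0.0002 0.0002] F [-3.0169  0.5975  7.9589] [0.4271 0.2705 0.6628] [ 0.0464  0.6183 -0.0077] 0.015865971023370527 15.125
jaw 85.89043721129244 tilt x,y [0.0005 0.0004]
[ 0.0005  0.     -0.0002  0.0003  0.0003 -0.0001]
```

Call:
servo_tool(plan=[[[0.0005,0,0,0,0,0,1],[0.0006,0,0.0006,0,0,0,1],[0.0006,0,0.0012,0,0,0,1],[0.0006,0,0.0012,0,0,0,1]]])

```text
time_s: 15.62
position: [0.5134, -0.047, 0.079]
tcp_rot: [0.036, 0.999, 0.0, 0.001]
contact_force: [-4.0, 0.5, 7.2]
width: 0.0159
```

```bash
python3 look.py - .078
```

```text
[ 0.5134 -0.047   0.079 ] [0. 0. 0.] [0.0358 0.9994 0.0002 0.0007] F [-3.206   0.2455  7.6721] [0.2858 0.5406 0.3231] [ 0.0385  0.4207 -0.0076] 0.015650102553126637 15.825
jaw 85.89160520297798 tilt x,y [0.0014 0.0003]
[ 0.0004  0.      0.0012  0.0002  0.0009 -0.0001]
```

Call:
servo_tool(plan=[[[0.0003,0,0.0006,0,0,0,1],[0.0003,0,0.0013,0,0,0,1],[0.0003,0,0.0013,0,0,0,1]]])

```text
time_s: 16.2
position: [0.5135, -0.047, 0.0783]
tcp_rot: [0.036, 0.999, 0.0, 0.001]
contact_force: [-3.8, 0.4, 10.4]
width: 0.016
```

Call:
servo_tool(plan=[[[0,0,0.0006,0,0,0,1],[0,0,0.0013,0,0,0,1],[0,0,0.0013,0,0,0,1]]])

```text
time_s: 16.58
position: [0.5129, -0.047, 0.0762]
tcp_rot: [0.036, 0.999, -0.0, 0.0]
contact_force: [-1.1, -0.8, 4.0]
width: 0.0162
```

```bash
python3 look.py - .076
```

```text
[ 0.5128 -0.047   0.0762] [0. 0. 0.] [ 0.0358  0.9994 -0.      0.0004] F [-1.2675 -0.2273  4.3945] [0.5264 0.4491 0.3568] [ 0.0095  0.2709 -0.019 ] 0.01596214509678224 16.775
jaw 85.89915221297387 tilt x,y [ 0.0008 -0.0001]
[-0.0003  0.      0.0002 -0.      0.0005 -0.    ]
```

Call:
servo_tool(plan=[[[0,0,0.0012,0,0,0,1],[0,0,0.0024,0,0,0,1],[0,0,0.0036,0,0,0,1],[0,0,0.0036,0,0,0,1]]])

```text
time_s: 17.27
position: [0.5126, -0.0469, 0.073]
tcp_rot: [0.036, 0.999, -0.0, 0.0]
contact_force: [-0.1, 0.0, 3.4]
width: 0.0162
```

Call:
servo_tool(plan=[[[0,0,0.0006,0,0,0,1],[0,0,0.0012,0,0,0,1],[0,0,0.0012,0,0,0,1]]])

```text
time_s: 17.65
position: [0.5126, -0.0469, 0.0722]
tcp_rot: [0.036, 0.999, -0.0, 0.0]
contact_force: [-0.2, -0.1, 4.0]
width: 0.0163
```

```bash
python3 look.py - .071
```

```text
[ 0.5126 -0.0469  0.0722] [0. 0. 0.] [ 0.0358  0.9994 -0.      0.0002] F [ 0.7575 -0.0157  3.4283] [0.0893 0.4522 0.5072] [ 0.0192 -0.0562  0.0196] 0.01593091934215819 17.85
jaw 85.90167878619965 tilt x,y [ 0.0004 -0.    ]
[-0.0007 -0.0001  0.0015 -0.      0.0002  0.    ]
```

Force is back to a few N. Small steps from here.

Call:
servo_tool(plan=[[[0,0,0.0006,0,0,0,1],[0,0,0.0012,0,0,0,1],[0,0,0.0012,0,0,0,1]]])

```text
time_s: 18.23
position: [0.5125, -0.0469, 0.0712]
tcp_rot: [0.036, 0.999, -0.0, 0.0]
contact_force: [0.3, -0.4, 4.0]
width: 0.016
```

Call:
servo_tool(plan=[[[0,0,0.0004,0,0,0,1],[0,0,0.0008,0,0,0,1],[0,0,0.0008,0,0,0,1]]])

```text
time_s: 18.6
position: [0.5125, -0.0469, 0.0705]
tcp_rot: [0.036, 0.999, -0.0, 0.0]
contact_force: [0.2, 0.2, 3.2]
width: 0.0162
```

Call:
servo_tool(plan=[[[0,0,0.0004,0,0,0,1],[0,0,0.0008,0,0,0,1],[0,0,0.0008,0,0,0,1]]])

```text
time_s: 18.98
position: [0.5116, -0.0469, 0.0692]
tcp_rot: [0.036, 0.999, -0.0, -0.001]
contact_force: [1.2, -0.4, -2.6]
width: 0.016
```

```bash
python3 look.py 7 .0685
```

```text
[ 0.5116 -0.0469  0.0692] [0. 0. 0.] [ 0.0357  0.9994 -0.0001 -0.0008] F [ 0.8531  0.2954 -3.5734] [0.5468 0.2906 1.1765] [-0.0481 -0.2214  0.0255] 0.015720444581170574 19.175
jaw 85.90298118738407 tilt x,y [-0.0016 -0.0002]
[-0.0019 -0.      0.0009 -0.0002 -0.001   0.    ]
```

View pics/scene7.png

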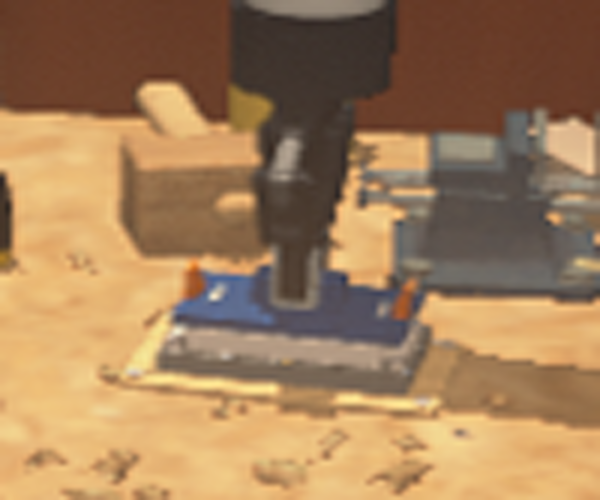

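Call:
servo_tool(plan=[[[0,0,0.0003,0,0,0,1],[0,0,0.0006,0,0,0,1],[0,0,0.0006,0,0,0,1]]])

```text
time_s: 19.65
position: [0.5117, -0.0469, 0.0692]
tcp_rot: [0.036, 0.999, 0.0, -0.001]
contact_force: [-1.7, 0.2, -4.2]
width: 0.016
```

```bash
python3 look.py - .0685
```

```text
[ 0.5118 -0.0469  0.0692] [0. 0. 0.] [ 0.0358  0.9994  0.     -0.0007] F [-0.7511  0.0502 -4.3837] [0.2751 0.5551 0.6273] [ 0.0306  0.1224 -0.0078] 0.015313593421589338 19.85
jaw 85.89923962447345 tilt x,y [-0.0013  0.0001]
[-0.0017  0.      0.0009 -0.     -0.0009 -0.    ]
```

```bash
python3 - <<'E'
from rig import robot
from h import *
c=np.mean([robot.capture("scene")["img"].astype(float) for _ in range(4)],0).astype(np.uint8)
a=c[172:217,293:358];cv2.imwrite("pics/s8.png",cv2.resize(a,None,fx=12,fy=12,interpolation=cv2.INTER_CUBIC)[:,:,::-1])
c=robot.capture("top")["img"];w=c[208:278,325:375]
cv2.imwrite("pics/t8.png",cv2.resize(w,None,fx=12,fy=8,interpolation=cv2.INTER_CUBIC)[:,:,::-1])
E
```

```text
(no output)
```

View pics/s8.png

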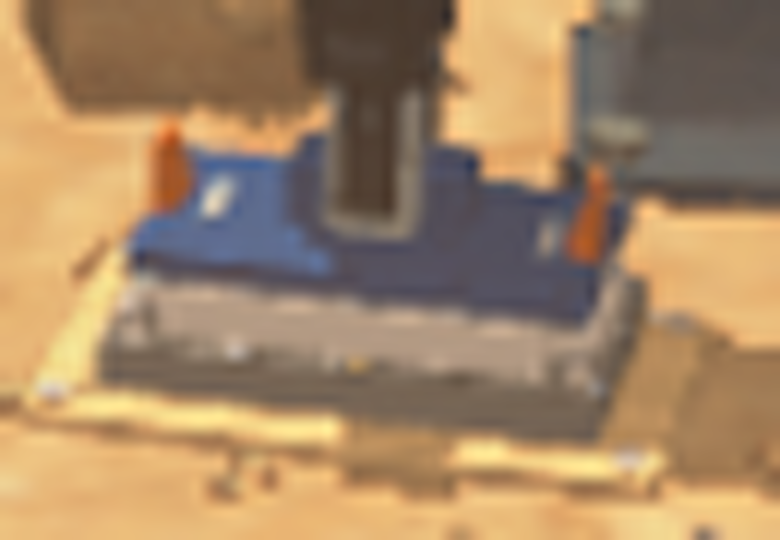

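View pics/t8.png

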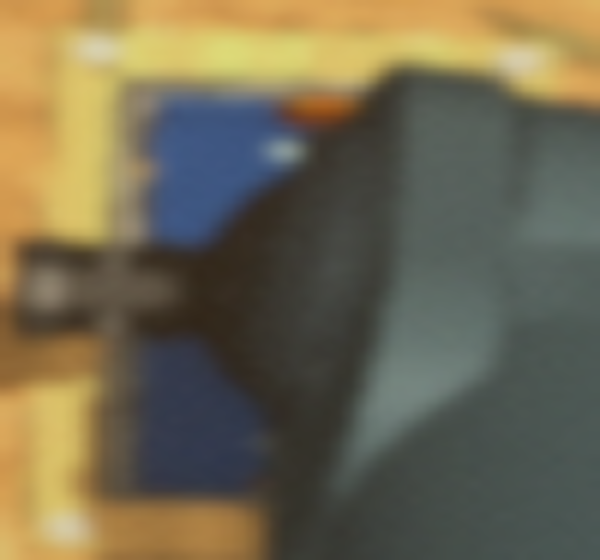

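Call:
servo_tool(plan=[[[0,0,0.0003,0,0,0,1],[0,0,0.0005,0,0,0,1],[0,0,0.0005,0,0,0,1]]])

```text
time_s: 20.48
position: [0.5127, -0.047, 0.0692]
tcp_rot: [0.036, 0.999, -0.0, 0.0]
contact_force: [-0.6, -0.4, -3.7]
width: 0.0162
```

```bash
python3 look.py - .0685
```

```text
[ 0.5126 -0.047   0.0692] [0. 0. 0.] [ 0.0358  0.9994 -0.      0.0002] F [-0.8405  0.237  -3.5052] [0.3769 0.4892 0.3527] [-0.0229  0.2089 -0.0089] 0.01572432772663087 20.675
jaw 85.89915899126333 tilt x,y [ 0.0004 -0.    ]
[-0.0006 -0.      0.0009  0.      0.0003 -0.    ]
```

Call:
servo_tool(plan=[[[0,0,0.0003,0,0,0,1],[0,0,0.0006,0,0,0,1],[0,0,0.0006,0,0,0,1]]])

```text
time_s: 21.05
position: [0.5132, -0.047, 0.069]
tcp_rot: [0.036, 0.999, -0.0, 0.001]
contact_force: [-0.2, 0.0, -0.7]
width: 0.0163
```

```bash
python3 look.py - .0685
```

```text
[ 0.5131 -0.047   0.0689] [0.0001 0.     0.    ] [ 0.0358  0.9994 -0.      0.0007] F [ 0.0228 -0.1406 -0.9223] [0.7291 0.4393 0.7426] [-0.0143  0.0088  0.0129] 0.015530111713239704 21.25
jaw 85.89698027460722 tilt x,y [ 0.0014 -0.0001]
[ 0.     -0.      0.0005  0.      0.0009 -0.    ]
```

Call:
servo_tool(plan=[[[0,0,0.0003,0,0.0005,0,1],[0,0,0.0005,0,0.0009,0,1],[0,0,0.0005,0,0.0009,0,1]]])

```text
time_s: 21.62
position: [0.5124, -0.047, 0.0682]
tcp_rot: [0.036, 0.999, -0.0, -0.001]
contact_force: [-0.0, -0.3, 0.7]
width: 0.0159
```

Call:
servo_tool(plan=[[[0,0,0.0003,0,0,0,1],[0,0,0.0005,0,0,0,1],[0,0,0.0005,0,0,0,1]]])

```text
time_s: 22.0
position: [0.5124, -0.047, 0.0677]
tcp_rot: [0.036, 0.999, -0.0, -0.001]
contact_force: [0.0, -0.7, -0.7]
width: 0.0163
```

```bash
python3 look.py - .0685
```

```text
[ 0.5124 -0.0469  0.0677] [0. 0. 0.] [ 0.0358  0.9994  0.     -0.0007] F [-0.7487  0.18    0.0063] [0.5758 0.7236 0.6659] [ 0.0102 -0.0024 -0.0013] 0.015712616856184285 22.2
jaw 85.89941400549365 tilt x,y [-0.0015  0.0001]
[-0.0009 -0.     -0.0009 -0.     -0.0009 -0.    ]
```

Call:
servo_tool(plan=[[[0,0,0.0002,0,0,0,1],[0,0,0.0004,0,0,0,1],[0,0,0.0004,0,0,0,1]]])

```text
time_s: 22.58
position: [0.5125, -0.0469, 0.0676]
tcp_rot: [0.036, 0.999, 0.0, -0.001]
contact_force: [-0.7, 0.2, 2.2]
width: 0.0163
```

Call:
servo_tool(plan=[[[0,0,0.0002,0,0,0,1],[0,0,0.0004,0,0,0,1],[0,0,0.0004,0,0,0,1]]])

```text
time_s: 22.95
position: [0.5124, -0.047, 0.0676]
tcp_rot: [0.036, 0.999, 0.0, -0.001]
contact_force: [-1.9, 1.1, 6.2]
width: 0.0158
```

```bash
python3 look.py - .0675
```

```text
[ 0.5125 -0.0469  0.0676] [0. 0. 0.] [ 0.0358  0.9994  0.0002 -0.0008] F [-2.0509 -0.0455  5.8353] [0.3688 0.4204 0.3575] [-0.0174  0.4393 -0.0036] 0.016182898069521306 23.15
jaw 85.89868342636068 tilt x,y [-0.0015  0.0004]
[-0.0008 -0.      0.0001  0.0002 -0.001  -0.    ]
```

Call:
servo_tool(plan=[[[0,0,-0.0004,0,0,0,1],[0,0,-0.0004,0,0,0,1],[0,0,-0.0004,0,0,0,-0.2],[0,0,-0.0004,0,0,0,-0.2],[0,0,-0.0004,0,0,0,-0.2],[0,0,-0.0004,0,0,0,-0.2],[0,0,-0.0004,0,0,0,-0.2]]])

```text
time_s: 24.02
position: [0.5124, -0.0469, 0.0674]
tcp_rot: [0.036, 0.999, -0.0, -0.001]
contact_force: [-0.4, 0.5, -0.9]
width: 0.0514
```

Call:
servo_tool(plan=[[[0,0,-0.01,0,0,0,-0.2],[0,0,-0.03,0,0,0,-0.2],[0,0,-0.06,0,0,0,-0.2],[0,0,-0.1,0,0,0,-0.2],[0,0.06,-0.15,0,0,0,-0.2],[0,0.12,-0.18,0,0,0,-0.2],[0,0.18,-0.18,0,0,0,-0.2],[0,0.24,-0.18,0,0,0,-0.2],[0,0.24,-0.18,0,0,0,-0.2],[0,0.24,-0.18,0,0,0,-0.2]]])

```text
time_s: 25.28
position: [0.5265, 0.1439, 0.2123]
tcp_rot: [0.036, 0.999, -0.0, -0.0]
contact_force: [-0.3, -1.0, -0.2]
width: 0.051
```

```bash
python3 look.py - .2; python3 - <<'E'
from rig import robot
from fit import *
c=robot.capture("top");s=robot.capture("scene")
a=s["img"][172:217,293:358];cv2.imwrite("pics/s9.png",cv2.resize(a,None,fx=12,fy=12,interpolation=cv2.INTER_CUBIC)[:,:,::-1])
cv2.imwrite("pics/t9.png",cv2.resize(c["img"][190:300,300:400],None,fx=6,fy=5,interpolation=cv2.INTER_CUBIC)[:,:,::-1])
cv2.imwrite("pics/full9.png",c["img"][:,:,::-1])
print(fitcover(c,[.5134,-.048,-.07],zb=.0324,win=(330,205,372,285)))
E
```

```text
[0.5265 0.1425 0.2119] [0.     0.0002 0.0001] [ 0.0373  0.9993 -0.0003 -0.0005] F [-0.4307 -0.3618  0.1491] [0.4593 0.7184 0.2255] [-0.0108 -0.005   0.015 ] 0.051209316659654204 25.475
jaw 85.72735650481333 tilt x,y [-0.001  -0.0005]
[-0.0009 -0.2375  0.0149 -0.0004 -0.0006 -0.0019]
(array([ 0.51362255, -0.04717996, -0.07711607]), np.float64(0.08944595055033838))
```

View pics/s9.png

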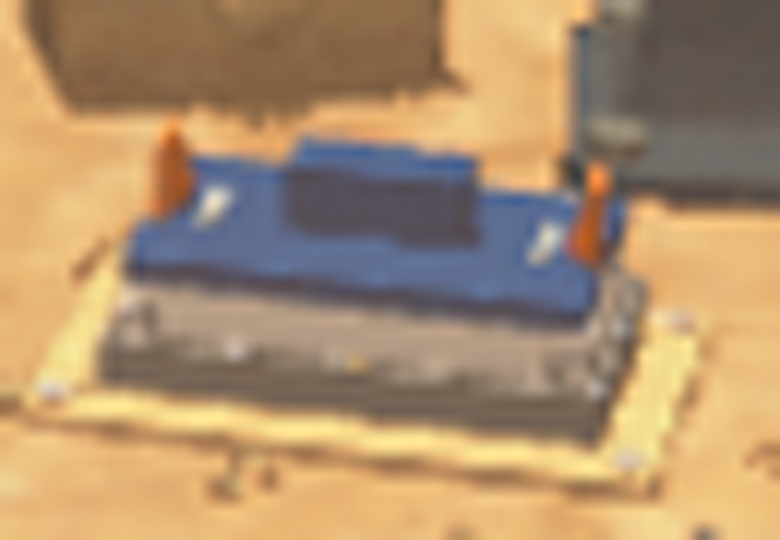

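View pics/t9.png

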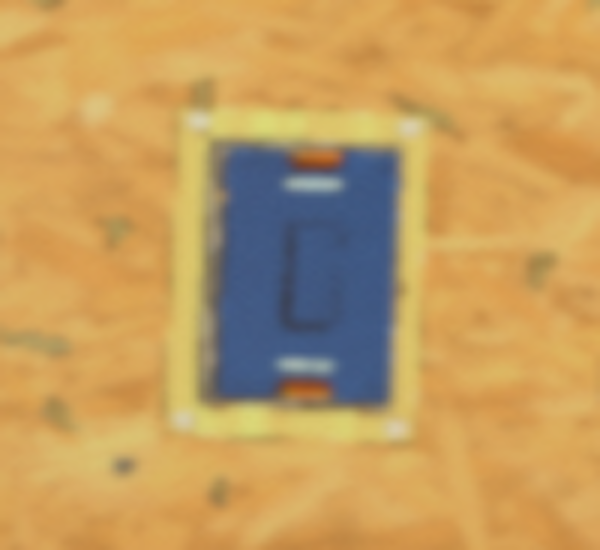

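View pics/full9.png

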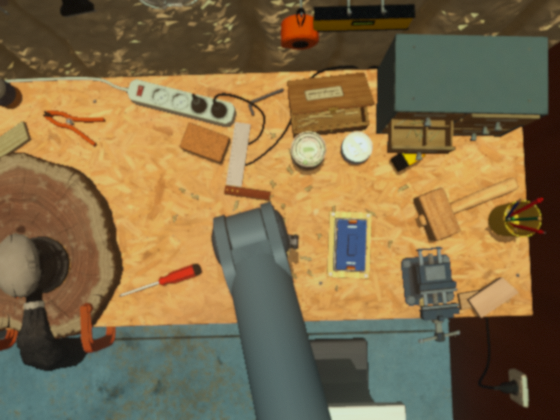

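```bash
python3 -c "
from rig import robot
s=robot.observe();print(s['time_s'],s['dq'])
print(robot.finish_job())"
```

```text
25.575 [-0.00338018  0.00337712 -0.00768162 -0.00242752  0.00041109 -0.00208972
 -0.00047338]
the job is handed in; nothing more can be done
None
```

The cover is on the box, and as far as I can tell both sides clicked and it is fully home. I handed the job in at about 25.6 s; no verdict is reported.

**Pressing:** I gripped the cover by the rib, carried it over the box and lined it up with the top camera. Then I pressed it straight down in small steps. The force first showed about 20 mm above the final stop, rose to a reading of about 10 N, then fell to 3–4 N as the plate slid past the noses. It dropped sharply near TCP z = 0.070 m, which I took as the click. The hard stop came at TCP z = 0.0676 m, which puts the ledges about 32 mm above the bench. I stopped pressing there, at about 6 N, well under the 25 N limit, then let go.

**Last checks:**
- **Noses:** in both camera views the two orange noses lie over the plate.
- **Position:** the camera puts the cover centre within about 1 mm of the box centre, with its long axis within about 0.5° of the box's.
- **Gripper and bystanders:** the gripper was clear of everything, and the bystanders looked unmoved.

**Less certain:**
- **After the click:** the wrist read about −4 N for roughly 2 s with little movement. It went back to about zero with a further small step down, before the stop. I did not find the cause.
- **Camera against arm:** the top camera and the arm's own position disagreed by about 1 mm in y. I trusted the camera's relative measurement, and the fit bore that out.
- **Level:** I judged this from the pictures and from the tool's tilt of about 0.0015 rad, not by measuring it after letting go.

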